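Reset the tripped breaker on the bench power box

TASK

One of the three breakers on the bench power box has tripped: its lever stands about upright, between off (towards the robot) and on (away from the robot), and its little window shows red. Reset it: push the lever firmly towards off until you feel it come home against its reset spring, then throw it fully on and let go. Never load the lever with more than about 20 N, leave the other two breakers on, and do not disturb anything else on the bench.

Things in the scene. Friction and masses are not known exactly. Their poses are not given: they have to be found in the camera images.
- breaker_trip: white housing of the tripped breaker, fixed on the grey power box, 110 (x) x 60 (y) x 62 (z) mm. Origin at the centre of its underside, 30 mm above the worktop; its top is 92 mm above the worktop. +x points away from the robot (the lever's on side), -x towards the robot (off), z up. The lever swings in its x-z plane.
- lever_trip_pivot (a point): the lever's pivot, inside the housing, 48 mm above the housing's origin. Turned to off, the lever first moves easily, then drags a flag (2 to 4 N near its end), then meets a stiff preloaded reset spring that begins somewhere between -0.29 and -0.76 rad, different every time and not visible beforehand. Released, it is pushed back a little.
- lever_trip (a joint): angle of the tripped lever, rad: 0 upright, positive leaning to the housing's +x (on), negative to -x (off). Starts at -0.04 to 0.05; slight friction, stays where left. Until reset, a tooth blocks it hard somewhere from 0.1 to 0.58 on the way to on: do not force it there. Once reset it moves freely to on: hard stop at 0.75, counts as on from 0.62.
- lever_trip_tip (a point): middle of the free end of the tripped breaker's black lever, 75 mm from the pivot; upright, 153 mm above the worktop. Stem 8 mm thick (swing direction), 14 mm wide; grip 12 mm thick, 24 mm wide over the last 34 mm. Reset is complete once the push, 40 to 60 mm from the pivot, reaches about 12 N (15 N is sure); 1 or 2 mm further it passes 20 N.
- breaker_trip_window (a point): centre of a 12 x 9 mm window on top of the tripped breaker's housing, near its -x edge: red flag when tripped, all green once reset (the neighbours show green)
- lever_left (a joint): angle of a neighbouring breaker's lever (on, about 0.7), same shape and sense; the breakers stand side by side along y, 78 mm apart, in any order. Must stay on.
- lever_right (a joint): angle of the other neighbouring breaker's lever (on, about 0.7); must stay on.
- lever_left_tip (a point): middle of the free end of that neighbour's lever (one of the two breakers that are on)
- lever_right_tip (a point): middle of the free end of the other neighbour's lever
- power_box: grey power box under the breakers, fixed to the bench, 160 x 270 x 30 mm, origin at the centre of its underside, axes as the breakers' housings
- cream_jar: white cream jar, 76 mm across, 51 mm high, bystander; origin under its centre
- vial_blue: small white bottle with blue cap, 33 mm across, 66 mm high, bystander; origin under its centre
- salve_jar: white jar with black lid, 60 mm across, 41 mm high, bystander; origin under its centre

How it is judged:
By the outcome, as a careful person would: the job done as asked, in the order asked, and still so for the second after the job is handed in, with the robot touching nothing.
It also fails if it takes over 45 s, if anything falls off the work surface, if the arm or the gripper's body presses on something with over 40 N, if the wrist force passes 120 N, or if a joint passes its speed limit or range.

ROBOT

A 7-joint arm with a two-finger parallel gripper is mounted at the origin on a cart in front of the work surface, level with it; the furniture and walls round the work are solid. World frame = base frame: x ahead of the robot, y to its left, z up, the work surface at z = 0. Lengths are in m, angles in rad, forces in N, time in s.
With the tool pointing down it reaches from about 0.4 to 0.85 m from the base axis. Payload 4.5 kg.
Tool frame: the origin (TCP) lies midway between the tips of the shut fingers; the grasp point (between the pads) lies 19 mm behind it; z points along the fingers, y is the direction in which the jaws open and shut (so a half turn about z gives the same grasp; the last joint's range is limited). The gripper opens to 88 mm and grips with 3 to 60 N. Pads are 18 mm wide; open, the fingers measure 123 mm over their backs; the gripper's body (75 mm by 187 mm) begins 45 mm behind the grasp point.
Start: joints at [-1.223, 0.689, -0.195, 1.565, 0.157, 0.902, -0.215], TCP at [0.193, 0.595, 0.239] pointing down, gripper open.
Joint ranges: [-3.01, 3.01], [-0.46, 2.08], [-1.47, 1.51], [0.13, 2.56], [-1, 4.14], [0.04, 2.09], [-2.66, 2.66]. Speed limits (rad/s): [2.57, 2.57, 3.14, 3.14, 3.14, 3.14, 3.14].

INTERFACE

Orientations are given as a unit quaternion [x, y, z, w].
In Python, from plant import get_state, snapshot, finish_job, find_in gives the robot as it stands.
- The arm moves only by the shell command python3 -m creep 'ROWS' [OPENING] [FORCE]. ROWS is JSON, one flat list of numbers, 6 for each row, row after row: the shift along the tool's x, y, z in mm, then the turn, a rotation vector about the tool's x, y, z in degrees. In form: [tx, ty, tz, wx, wy, wz, tx, ty, tz, wx, wy, wz, ...]. A call has 1 to 5 rows; each row shifts and turns the pose as measured when the row begins, along the tool's axes as they then stand; what a row does not reach is not made up. A row lasts 1/12 s, in which the tool goes at most 41.7 mm and 7.16 degrees, less where a joint would pass 70% of its speed; a pose out of reach is approached as far as the arm can. A call is refused whole if a number of a shift passes 41.7 or a number of a turn 7.16, either way. A call with a gripper value outside its range is refused whole. OPENING is the finger opening in mm, from 0 to 88.1, set as the call begins (- or left out, the last holds). The fingers move at their own pace and stop on an object; FORCE is the grip in N (left out, the last holds). Time passes only in rows, so rows that do not move let the fingers close. It gives the time, the measured TCP pose, the force and the opening at its end, in the units of the state.
- get_state(): the state, without advancing time (a new reading comes with each control period).
- snapshot(name): name is "scene" or "top"; returns a dict with "color" (400x640x3 uint8, red, green, blue), "intrinsics" (3x3 intrinsics, pixels), "dist_coeffs" ([k1, k2, p1, p2, k3] as OpenCV has them; the pictures are not rectified), "extrinsics" (4x4, takes a point from world to camera coordinates). Camera axes: x right, y down, z forward; pixel columns grow to the right and rows downward; lengths in m; the calibration is good to about 2 mm. A picture is of the moment at which its call begins. There is no depth.
- finish_job(): hands the job in, once; it reports no verdict.
Trained networks look in the newest picture that a camera, given by its name, has taken for a name from the list of things; names that differ only in an ending like _2 or _b are one class to them, and where a whole thing is asked for, a point or a joint stands for the part that bears it (a point fixed in the world has none). Each returns a list of dicts, best first, with "score" (0 to 1); they miss things now and then, are a little off and sometimes report something else, mostly with a low value. They report only what shows in the picture. A call takes as long as a camera call.
- find_in(thing, camera): "xy" ([column, row] in pixels, amid what is visible of it).
The state is a dict: "clock": time; "q": joint angles; "qd": joint speeds; "joint_torque": joint torques, N m; "tool_pos": TCP position; "eef_rot": TCP orientation; "contact_force": force on the tool from outside, world axes, zero at the start; "moment": the same for the moment, N m; "opening": opening from 0.0 (shut) to 1.0 (fully open).
Only numpy, scipy, OpenCV 4.12 (cv2) and the standard library are available. Lean on these libraries where they do the work, as an engineer would, in place of code of your own. Each camera call takes 0.05 s, during which the arm holds its last target.

## Working session

There is one attempt and no reset: what is moved stays moved. The work goes in short steps, Python scripts to look and compute and a shell command to move; the robot and the scene stay as the last step left them, time stands still between calls to the robot, and variables do not carry over. Pictures are saved under pics/ and viewed, and the job is handed in when it is done.

```bash
mkdir -p pics; ls
python3 - <<'E'
from plant import *
import cv2
s=get_state(); print(s)
for n in ("scene","top"):
    d=snapshot(n); cv2.imwrite(f"pics/{n}0.png",d["color"][:,:,::-1]); print(n,d["intrinsics"],d["dist_coeffs"],d["extrinsics"])
    for t in ["lever_trip_tip","breaker_trip_window","lever_left_tip","breaker_trip","power_box","cream_jar","vial_blue","salve_jar"]:
        print(t,[(x["score"],x["xy"]) for x in find_in(t,n)][:3])
print(get_state()["clock"])
E
```

```text
pics
{'clock': 0.0, 'q': array([-1.22321919,  0.68997769, -0.19451169,  1.56635545,  0.15734244,
        0.90251338, -0.21507617]), 'qd': array([-0.00011536, -0.00140721, -0.00124239, -0.00026061,  0.00167945,
        0.0005553 , -0.00115024]), 'joint_torque': array([-4.04404700e-04, -5.27551603e+01, -1.26688868e+00, -1.53425646e+01,
       -5.26121620e-02,  6.75702584e-03,  1.71428037e-04]), 'tool_pos': array([0.19277036, 0.59385346, 0.23791089]), 'eef_rot': array([ 1.56179412e-01,  9.87728267e-01, -9.26958695e-04, -5.92783215e-05]), 'contact_force': array([-0.72837772, -0.25816489,  0.29893281]), 'moment': array([0.03869166, 0.02117887, 0.01389098]), 'opening': 0.9971792301616229}
scene [[379.85952952   0.         318.22975189]
 [  0.         379.85952952 195.96013858]
 [  0.           0.           1.        ]] [-0.06895053  0.          0.          0.          0.        ] [[ 0.80522973 -0.59290433 -0.00833958 -0.49283789]
 [-0.25131261 -0.32850423 -0.91045425  0.20903582]
 [ 0.53707268  0.73522067 -0.41352571  0.79722851]
 [ 0.          0.          0.          1.        ]]
lever_tr
[... 418 characters left out ...]
03.26273683]
 [  0.           0.           1.        ]] [-0.15809726  0.          0.          0.          0.        ] [[ 0.01544193 -0.99985716 -0.00686997 -0.11284805]
 [-0.99297476 -0.01452877 -0.117431    0.54213534]
 [ 0.11731441  0.00863507 -0.99305728  1.22979359]
 [ 0.          0.          0.          1.        ]]
lever_trip_tip [(0.5, [255.6, 179.3])]
breaker_trip_window [(0.95, [261.7, 187.3]), (0.43, [404.4, 246.7])]
lever_left_tip [(0.68, [227.1, 164.4]), (0.44, [272.2, 201.5])]
breaker_trip [(0.96, [261.0, 188.1]), (0.57, [258.4, 184.2])]
power_box [(0.83, [271.8, 202.0])]
cream_jar [(0.92, [406.8, 245.8])]
vial_blue [(0.45, [400.8, 196.2])]
salve_jar [(0.91, [426.3, 205.5])]
0.9
```

Run:
```python
import cv2
a=cv2.imread("pics/top0.png")[110:310,150:470]; cv2.imwrite("pics/top0c.png",cv2.resize(a,None,fx=2.5,fy=2.5,interpolation=cv2.INTER_CUBIC))
a=cv2.imread("pics/scene0.png")[110:310,200:440]; cv2.imwrite("pics/scene0c.png",cv2.resize(a,None,fx=3,fy=3,interpolation=cv2.INTER_CUBIC))
```

```text
(no output)
```

View pics/top0c.png

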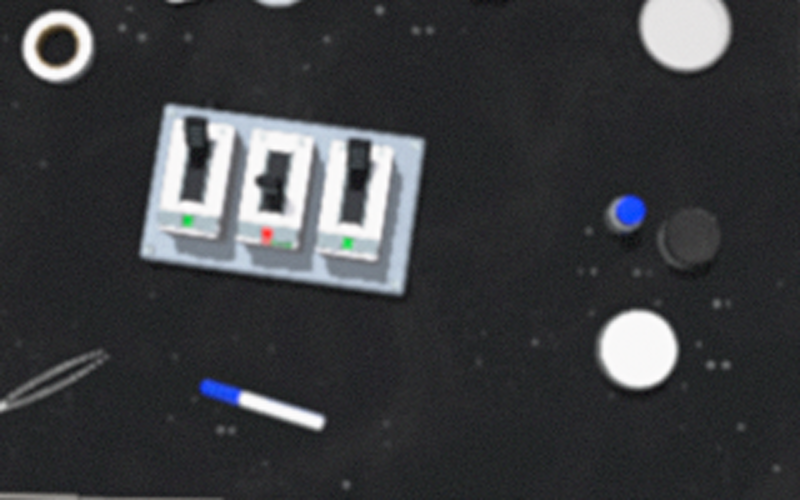

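View pics/scene0c.png

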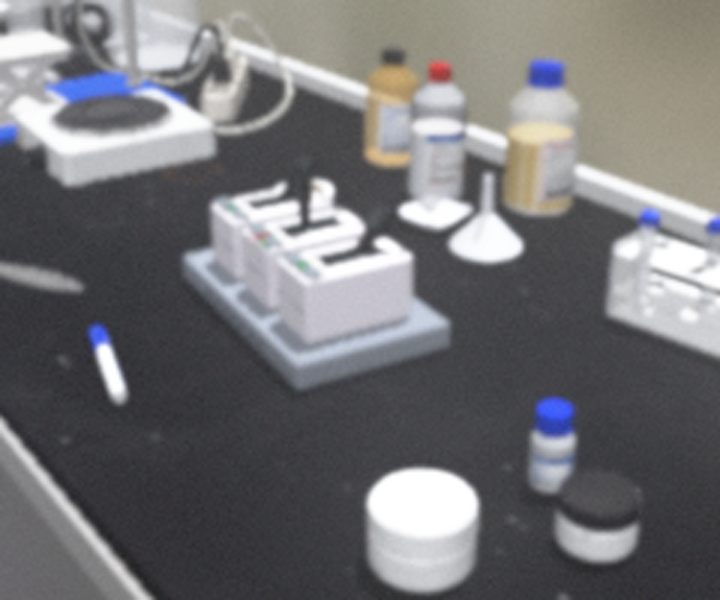

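Middle breaker is the tripped one (red window at top-crop (266,235), lever upright at (275,180)). Box corners in the crop are at (165,103), (425,138), (403,295) and (140,257). Next I'll fit the pose.

```bash
cat > h.py <<'E'
import numpy as np, cv2, json
from plant import *
from scipy.spatial.transform import Rotation as R
def proj(d,P):
    E=np.array(d["extrinsics"]);P=np.atleast_2d(P).astype(float)
    p,_=cv2.projectPoints(P,cv2.Rodrigues(E[:3,:3])[0],E[:3,3],np.array(d["intrinsics"]),np.array(d["dist_coeffs"]));return p[:,0]
def W(p,L):
    x,y,a=p; L=np.atleast_2d(L); c,s=np.cos(a),np.sin(a)
    return np.c_[x+c*L[:,0]-s*L[:,1], y+s*L[:,0]+c*L[:,1], L[:,2]]
E
python3 - <<'E'
from h import *
from scipy.optimize import least_squares
dt=snapshot("top"); ds=snapshot("scene")
ct=np.array([[165,103],[425,138],[403,295],[140,257]])/2.5+[150,110]
cl=np.array([[.08,.135,.03],[.08,-.135,.03],[-.08,-.135,.03],[-.08,.135,.03]])
cs=np.array([[450,322],[300,365],[183,258]])/3+[200,110]; csl=cl[[1,2,3]]
wt=np.array([[188,220],[267,236],[347,243]])/2.5+[150,110]
r=lambda p:(proj(dt,W(p,cl))-ct).ravel()
r2=lambda p:np.r_[r(p),(proj(ds,W(p,csl))-cs).ravel()]
for f in (r,r2):
    o=least_squares(f,[.6,.1,0]); print(o.x,np.round(o.fun,1))
p=o.x
L=[[-.05,k*.078+0,.092] for k in(1,0,-1)]
img=dt["color"][:,:,::-1].copy(); im2=ds["color"][:,:,::-1].copy()
def draw(img,d,off,S,name):
    a=cv2.resize(img[off[1]:off[1]+off[3],off[0]:off[0]+off[2]],None,fx=S,fy=S,interpolation=cv2.INTER_CUBIC)
    def ln(A,c,closed=True):
        q=((proj(d,W(p,A))-off[:2]+.5)*S).astype(int);cv2.polylines(a,[q.reshape(-1,1,2)],closed,c,1)
    ln(cl,(0,255,255))
    for k in(1,0,-1):
        y=.078*k
        for z in (.092,): ln([[u*.055,y+v*.03,z] for u,v in((1,1),(1,-1),(-1,-1),(-1,1))],(0,0,255))
        th=0 if k==0 else .7
        ln([[0,y,.078],[.075*np.sin(th),y,.078+.075*np.cos(th)]],(255,0,255),False)
    cv2.imwrite(name,a)
draw(img,dt,(195,140,140,100),5,"pics/fit_t.png")
draw(im2,ds,(250,150,110,100),6,"pics/fit_s.png")
E
```

```text
[ 0.57828897  0.03181099 -0.12444466] [ 0.   0.1  0.2  0.2  0.1 -0.3 -0.3 -0. ]
[ 0.57835046  0.03116872 -0.12209122] [ 0.2  0.2  0.4  0.   0.4 -0.4  0.   0.1  0.9 -0.5 -1.  -0.3 -0.7 -1.7]
```

View pics/fit_t.png

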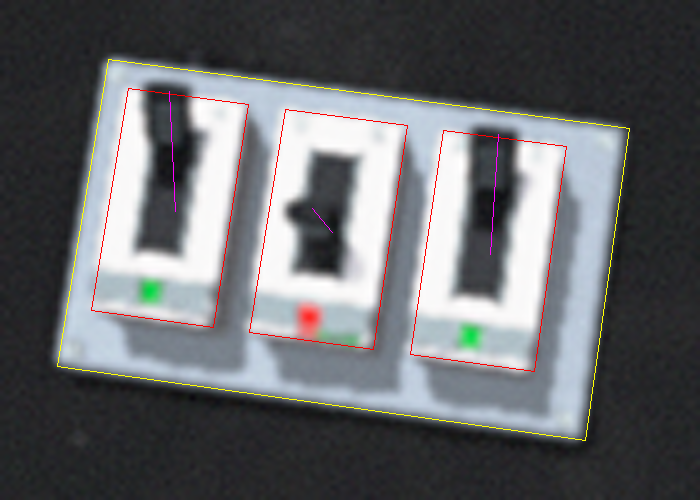

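View pics/fit_s.png

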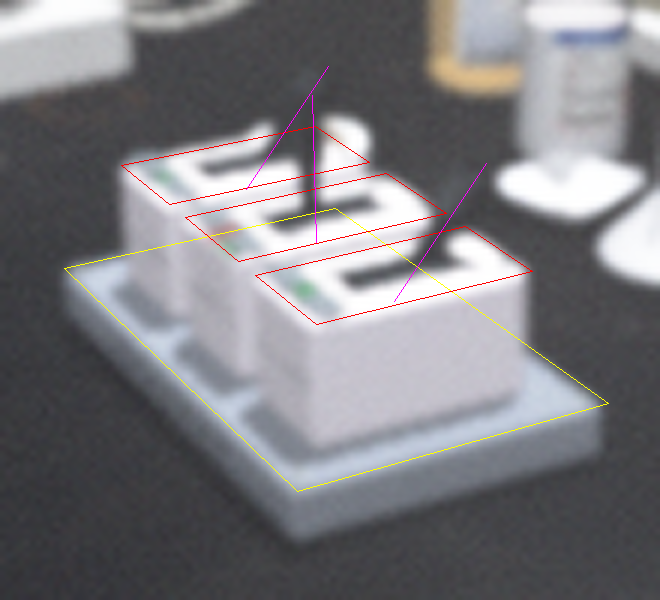

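```bash
cat > plan.py <<'E'
import sys
from h import *
s=get_state(); T=np.array(list(map(float,sys.argv[1:4]))); ang=-0.122
n=int(sys.argv[4]) if len(sys.argv)>4 else 0
p=np.array(s["tool_pos"]); r=R.from_quat(s["eef_rot"])
yx=np.array([np.cos(ang),np.sin(ang),0]); z=np.array([0,0,-1.]); x=np.cross(yx,z)
Rt=R.from_matrix(np.c_[x,yx,z])
for i in range(5):
    w=(r.inv()*Rt).as_rotvec(degrees=True); d=T-p
    k=max(np.linalg.norm(d)*1000/40,np.linalg.norm(w)/7,1)
    sh=r.inv().apply(d)*1000/k; wr=w/k
    print(np.round(sh,1),np.round(wr,1), "left",round(k,1))
    p=p+r.apply(sh)/1000; r=r*R.from_rotvec(wr,degrees=True)
    if k<=1: break
f=np.array(s["contact_force"]);print("F brk",np.round([f@yx,f@x,f[2]],1),"pos",np.round(s["tool_pos"],4),"t",s["clock"])
E
python3 plan.py .578 .031 .22
```

```text
[-31.6 -24.4   1.1] [ 0.  -0.   4.6] left 17.1
[-33.5 -21.8   1.1] [ 0.  -0.   4.6] left 16.1
[-35.2 -19.    1.1] [ 0.  -0.   4.6] left 15.1
[-36.6 -16.1   1.1] [ 0.  -0.   4.6] left 14.1
[-37.8 -13.1   1.1] [ 0.  -0.   4.6] left 13.1
F brk [-0.2  0.7 -0.1] pos [0.1929 0.5945 0.2388] t 1.0
```

```bash
python3 -m creep '[-31.6,-24.4,1,0,0,4.6,-33.5,-21.8,1,0,0,4.6,-35,-19,1,0,0,4.6,-36.6,-16,1,0,0,4.6,-37.8,-13,1,0,0,4.6]' 50; python3 plan.py .578 .031 .22
```

```text
clock: 1.42
tool_pos: [0.2999, 0.4353, 0.2322]
eef_rot: [0.349, 0.937, 0.005, -0.005]
contact_force: [0.6, 0.4, -0.0]
opening: 0.645
[-38.7 -10.1   0.4] [-0.  -0.1  4.6] left 12.3
[-39.4  -7.    0.5] [-0.  -0.1  4.6] left 11.3
[-39.8  -3.8   0.5] [-0.  -0.1  4.6] left 10.3
[-40.   -0.6   0.6] [-0.  -0.1  4.6] left 9.3
[-39.9   2.6   0.6] [-0.  -0.1  4.6] left 8.3
F brk [ 0.5  0.5 -0. ] pos [0.2999 0.4353 0.2322] t 1.4167
```

```bash
python3 -m creep '[-38.7,-10,0.4,0,0,4.6,-39.4,-7,0.5,0,0,4.6,-39.8,-3.8,0.5,0,0,4.6,-40,-0.6,0.6,0,0,4.6,-39.9,2.6,0.6,0,0,4.6]'; python3 plan.py .578 .031 .22
```

```text
clock: 1.83
tool_pos: [0.4163, 0.2624, 0.2278]
eef_rot: [0.536, 0.844, 0.006, -0.006]
contact_force: [0.8, 0.2, -0.7]
opening: 0.568
[-39.4   6.8   0.5] [-0.  -0.1  4.5] left 7.1
[-38.7   9.9   0.6] [-0.  -0.1  4.5] left 6.1
[-37.8  13.    0.7] [-0.  -0.1  4.5] left 5.1
[-36.7  15.9   0.8] [-0.  -0.1  4.5] left 4.1
[-35.3  18.8   0.9] [-0.  -0.1  4.5] left 3.1
F brk [ 0.8  0.3 -0.7] pos [0.4163 0.2624 0.2278] t 1.8333
```

```bash
python3 -m creep '[-39.4,6.8,0.5,0,0,4.5,-38.7,10,0.6,0,0,4.5,-37.8,13,0.7,0,0,4.5,-36.7,16,0.8,0,0,4.5,-35,19,1,0,0,4.5]'; python3 plan.py .578 .031 .22
```

```text
clock: 2.25
tool_pos: [0.5343, 0.0905, 0.2225]
eef_rot: [0.698, 0.716, 0.006, -0.006]
contact_force: [0.1, 0.4, -0.9]
opening: 0.565
[-32.9  22.8   0.7] [-0.  -0.6  4.6] left 1.8
[-26.2  21.5   0.9] [-0.  -0.5  3.9] left 1
F brk [ 0.   0.4 -0.9] pos [0.5343 0.0905 0.2225] t 2.25
```

```bash
python3 -m creep '[-33,23,0.7,0,-0.6,4.6,-26,21.5,0.9,0,-0.5,3.9,0,0,0,0,0,0]'; python3 plan.py .578 .031 .20;  python3 - <<'E'
from h import *
import cv2
d=snapshot("scene");a=d["color"][110:230,240:380,::-1];cv2.imwrite("pics/s1.png",cv2.resize(a,None,fx=5,fy=5,interpolation=cv2.INTER_CUBIC))
E
```

```text
clock: 2.5
tool_pos: [0.5838, 0.0175, 0.2207]
eef_rot: [0.757, 0.654, -0.001, 0.005]
contact_force: [0.5, -0.3, 0.1]
opening: 0.567
[12.6 -7.9 20.6] [ 0.3  0.4 -1.3] left 1
F brk [ 0.6 -0.3  0.1] pos [0.5838 0.0175 0.2207] t 2.5
```

View pics/s1.png

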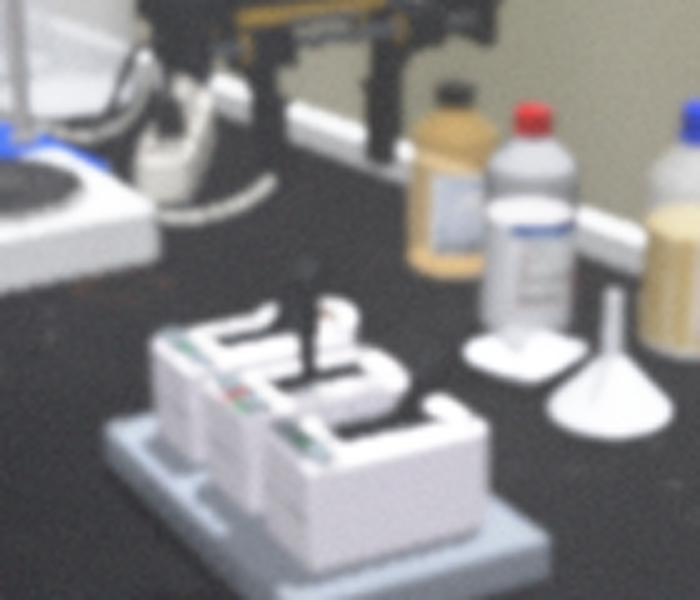

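The fingers, at crop (265,150) and (380,140), straddle the lever (305,270) along the breaker's x. I'll centre them, then descend.

```bash
python3 -m creep '[12.6,-8,10,0.3,0.4,-1.3,0,0,0,0,0,0,0,0,0,0,0,0]'; python3 plan.py .578 .031 .12
```

```text
clock: 2.8
tool_pos: [0.5751, 0.036, 0.2103]
eef_rot: [0.747, 0.665, 0.0, -0.002]
contact_force: [-0.9, -0.2, 0.1]
opening: 0.566
[-2.2  1.7 39.9] [-0.1 -0.1  0.2] left 2.3
[-2.1  1.6 39.9] [-0.1 -0.1  0.2] left 1.3
[-0.5  0.4 10.5] [-0. -0.  0.] left 1
F brk [-0.8 -0.3  0.1] pos [0.5751 0.036  0.2103] t 2.8
```

```bash
python3 -m creep '[-4,2.5,20,0,0,0,0,0,25,0,0,0,0,0,20,0,0,0,0,0,5,0,0,0,0,0,0,0,0,0]'; python3 plan.py .578 .031 .12
```

```text
clock: 3.22
tool_pos: [0.5778, 0.0378, 0.1417]
eef_rot: [0.744, 0.669, 0.004, -0.002]
contact_force: [0.2, -0.3, 0.4]
opening: 0.569
[-7.   0.9 21.7] [ 0.1 -0.5  0.9] left 1
F brk [ 0.2 -0.3  0.4] pos [0.5778 0.0378 0.1417] t 3.2167
```

```bash
python3 -m creep '[-6,1,10,0,-0.5,0.9,0,0,6,0,0,0,0,0,0,0,0,0,0,0,0,0,0,0]'; python3 plan.py .578 .031 .12
```

```text
clock: 3.55
tool_pos: [0.5797, 0.0325, 0.1272]
eef_rot: [0.749, 0.663, 0.002, 0.002]
contact_force: [0.4, -0.4, 0.7]
opening: 0.567
[-1.7 -1.6  7.2] [0.3 0.  0. ] left 1
F brk [ 0.5 -0.4  0.7] pos [0.5797 0.0325 0.1272] t 3.55
```

```bash
python3 -m creep '[-1.5,-4,6,0.3,0,0,0,-5,1,0,0,0,0,0,0,0,0,0]'; python3 plan.py .5615 .033 .12
```

```text
clock: 3.8
tool_pos: [0.5708, 0.032, 0.1208]
eef_rot: [0.749, 0.663, 0.001, 0.001]
contact_force: [-0.2, -0.2, -0.4]
opening: 0.567
[-0.2 -9.4  0.8] [ 0.1 -0.   0. ] left 1
F brk [-0.1 -0.2 -0.4] pos [0.5708 0.032  0.1208] t 3.8
```

Run:
```python
from h import *
import cv2
d=snapshot("scene");a=d["color"][110:230,240:380,::-1];cv2.imwrite("pics/s2.png",cv2.resize(a,None,fx=5,fy=5,interpolation=cv2.INTER_CUBIC))
```

```text
(no output)
```

View pics/s2.png

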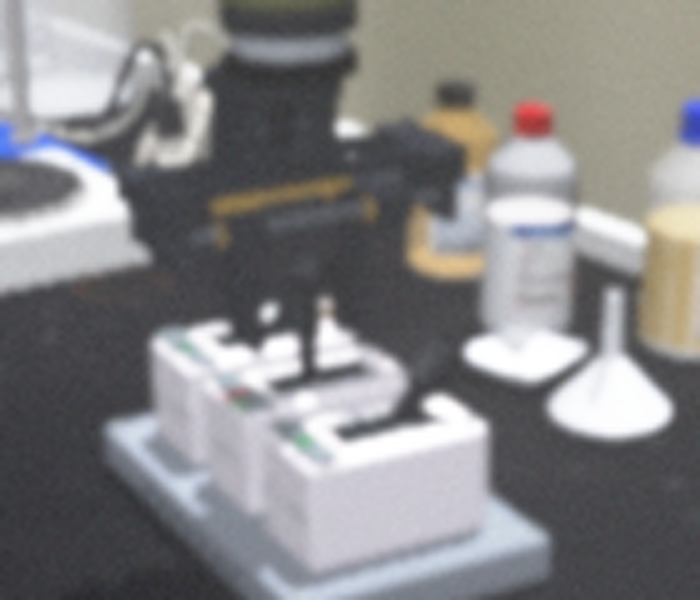

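The lever (305,330) stands between the fingers. Now I'll push towards off.

```bash
python3 -m creep '[0,-4,0,0,0,0,0,-3,0,0,0,0,0,-1,0,0,0,0]'; python3 -m creep '[0,-3,0,0,0,0,0,-2,0,0,0,0,0,-1,0,0,0,0]'
```

```text
clock: 4.1
tool_pos: [0.5631, 0.0329, 0.1214]
eef_rot: [0.749, 0.663, 0.001, 0.001]
contact_force: [-0.1, 1.0, -0.0]
opening: 0.57
clock: 4.35
tool_pos: [0.5577, 0.0336, 0.1218]
eef_rot: [0.749, 0.663, 0.003, 0.002]
contact_force: [1.9, 0.1, -1.6]
opening: 0.573
```

```bash
python3 plan.py .5515 .034 .12
```

```text
[-0.4 -6.2  1.8] [ 0.4 -0.  -0. ] left 1
F brk [ 1.9  0.4 -1.6] pos [0.5577 0.0336 0.1218] t 4.35
```

```bash
python3 -m creep '[0,-2,1,0.3,0,0,0,-2,0.5,0,0,0]'; python3 -m creep '[0,-2,0.5,0,0,0]';python3 -m creep '[0,-1,0.3,0,0,0]'
```

```text
clock: 4.52
tool_pos: [0.5562, 0.0339, 0.1212]
eef_rot: [0.749, 0.662, 0.003, 0.002]
contact_force: [1.8, -0.1, 1.9]
opening: 0.568
clock: 4.6
tool_pos: [0.5553, 0.0341, 0.1211]
eef_rot: [0.749, 0.662, 0.004, 0.003]
contact_force: [1.8, -0.4, 2.1]
opening: 0.568
clock: 4.68
tool_pos: [0.5548, 0.0341, 0.121]
eef_rot: [0.749, 0.662, 0.004, 0.004]
contact_force: [1.4, -0.5, 1.7]
opening: 0.568
```

```bash
for i in 1 2; do python3 -m creep '[0,-3,0.6,0.2,0,0,0,-1,0,0,0,0]'; done
```

```text
clock: 4.85
tool_pos: [0.5528, 0.0344, 0.1211]
eef_rot: [0.749, 0.662, 0.005, 0.004]
contact_force: [3.8, -1.6, -1.2]
opening: 0.566
clock: 5.02
tool_pos: [0.5507, 0.0347, 0.1209]
eef_rot: [0.75, 0.662, 0.005, 0.004]
contact_force: [3.3, -0.9, -0.1]
opening: 0.567
```

```bash
python3 -m creep '[0,-2,0.6,0.2,0,0]'; python3 -m creep '[0,-2,0.4,0.2,0,0]'; python3 plan.py .5515 .034 .12
```

```text
clock: 5.1
tool_pos: [0.5494, 0.0349, 0.1206]
eef_rot: [0.75, 0.662, 0.005, 0.003]
contact_force: [3.6, -1.5, 5.8]
opening: 0.568
clock: 5.18
tool_pos: [0.5481, 0.035, 0.1205]
eef_rot: [0.75, 0.662, 0.004, 0.003]
contact_force: [4.4, -0.8, 4.3]
opening: 0.569
[-0.6  3.5  0.5] [ 0.5 -0.2 -0.1] left 1
F brk [ 4.5 -0.2  4.3] pos [0.5481 0.035  0.1205] t 5.1833
```

```bash
python3 -m creep '[0,-2,0,0.2,0,0]'; python3 -m creep '[0,-2,0,0.2,0,0]'; python3 -m creep '[0,-2,0,0,0,0]'
```

```text
clock: 5.27
tool_pos: [0.5465, 0.0352, 0.1206]
eef_rot: [0.75, 0.662, 0.004, 0.001]
contact_force: [6.0, -1.6, -1.0]
opening: 0.566
clock: 5.35
tool_pos: [0.5445, 0.0355, 0.1204]
eef_rot: [0.75, 0.662, 0.002, 0.0]
contact_force: [5.8, -0.7, -1.6]
opening: 0.566
clock: 5.43
tool_pos: [0.5428, 0.0357, 0.1201]
eef_rot: [0.75, 0.662, 0.002, 0.0]
contact_force: [6.9, -0.6, -1.7]
opening: 0.569
```

```bash
python3 -m creep '[0,-1,0,0,0,0]'; python3 -m creep '[0,-1,0,0,0,0]'; python3 -m creep '[0,-1,0,0,0,0]'
```

```text
clock: 5.52
tool_pos: [0.5425, 0.0358, 0.1199]
eef_rot: [0.75, 0.662, 0.003, 0.001]
contact_force: [6.7, -1.1, 0.0]
opening: 0.567
clock: 5.6
tool_pos: [0.5425, 0.0358, 0.1198]
eef_rot: [0.75, 0.662, 0.004, 0.002]
contact_force: [5.8, -1.4, -0.4]
opening: 0.566
clock: 5.68
tool_pos: [0.5425, 0.0358, 0.1198]
eef_rot: [0.75, 0.662, 0.005, 0.002]
contact_force: [6.0, -0.7, 1.3]
opening: 0.57
```

```bash
python3 -m creep '[0,-1.5,0,0,0,0]'; python3 -m creep '[0,-1.5,0,0,0,0]'; python3 -m creep '[0,-2,0,0,0,0]'; python3 -m creep '[0,-2,0,0,0,0]'
```

```text
clock: 5.77
tool_pos: [0.5424, 0.0358, 0.1197]
eef_rot: [0.75, 0.661, 0.006, 0.003]
contact_force: [7.2, -1.6, -1.1]
opening: 0.567
clock: 5.85
tool_pos: [0.5424, 0.0358, 0.1197]
eef_rot: [0.75, 0.661, 0.007, 0.004]
contact_force: [8.1, -0.4, -1.0]
opening: 0.564
clock: 5.93
tool_pos: [0.5423, 0.0359, 0.1197]
eef_rot: [0.75, 0.661, 0.008, 0.006]
contact_force: [9.0, -1.0, -2.3]
opening: 0.569
clock: 6.02
tool_pos: [0.5423, 0.0359, 0.1196]
eef_rot: [0.75, 0.661, 0.009, 0.007]
contact_force: [7.6, -1.7, -2.2]
opening: 0.565
```

```bash
python3 -m creep '[0,-2.5,0,0.5,0,0]'; python3 -m creep '[0,-2.5,0,0.5,0,0]'; python3 plan.py .5515 .034 .12
```

```text
clock: 6.1
tool_pos: [0.542, 0.0359, 0.1196]
eef_rot: [0.75, 0.661, 0.008, 0.006]
contact_force: [8.8, -2.0, -1.8]
opening: 0.571
clock: 6.18
tool_pos: [0.542, 0.0359, 0.1197]
eef_rot: [0.751, 0.661, 0.007, 0.004]
contact_force: [10.1, -2.3, -2.4]
opening: 0.569
[-0.7  9.6 -0.1] [ 0.9 -0.3 -0.3] left 1
F brk [10.4 -1.1 -2.4] pos [0.542  0.0359 0.1197] t 6.1833
```

```bash
python3 -m creep '[0,-3,0,0.4,0,0]'; python3 -m creep '[0,-3,0,0.4,0,0]'; python3 -m creep '[0,-3,0,0,0,0]'
```

```text
clock: 6.27
tool_pos: [0.542, 0.0359, 0.1198]
eef_rot: [0.751, 0.661, 0.007, 0.003]
contact_force: [9.7, -1.6, -2.0]
opening: 0.571
clock: 6.35
tool_pos: [0.5419, 0.036, 0.12]
eef_rot: [0.751, 0.66, 0.007, 0.003]
contact_force: [9.8, -2.1, -2.1]
opening: 0.569
clock: 6.43
tool_pos: [0.5419, 0.036, 0.12]
eef_rot: [0.751, 0.66, 0.009, 0.005]
contact_force: [7.9, -1.6, -2.5]
opening: 0.569
```

```bash
python3 -m creep '[0,-4,0,0.3,0,0]'; python3 -m creep '[0,-4,0,0.4,0,0]'; python3 -m creep '[0,-4.5,0,0.5,0,0]'
```

```text
clock: 6.52
tool_pos: [0.5414, 0.0361, 0.1202]
eef_rot: [0.751, 0.66, 0.009, 0.005]
contact_force: [11.8, -2.7, -3.9]
opening: 0.569
clock: 6.6
tool_pos: [0.5413, 0.0362, 0.1205]
eef_rot: [0.751, 0.66, 0.01, 0.005]
contact_force: [10.9, -2.2, -3.1]
opening: 0.566
clock: 6.68
tool_pos: [0.541, 0.0363, 0.1208]
eef_rot: [0.752, 0.659, 0.01, 0.005]
contact_force: [12.2, -2.1, -2.6]
opening: 0.566
```

```bash
python3 -m creep '[-0.7,-5,0.5,0.8,-0.3,-0.3]'; python3 -m creep '[-0.7,-5,0.5,0.8,-0.3,-0.3]'; python3 plan.py .541 .034 .12
```

```text
clock: 6.77
tool_pos: [0.5406, 0.0361, 0.1209]
eef_rot: [0.75, 0.661, 0.007, 0.005]
contact_force: [12.7, -0.3, -1.3]
opening: 0.565
clock: 6.85
tool_pos: [0.5406, 0.036, 0.121]
eef_rot: [0.749, 0.663, 0.005, 0.004]
contact_force: [12.9, -1.4, -1.0]
opening: 0.566
[-2.   0.6  1. ] [ 0.7 -0.1  0.1] left 1
F brk [13.   0.2 -1. ] pos [0.5406 0.036  0.121 ] t 6.85
```

```bash
python3 -m creep '[-0.5,-5.5,0.5,0.6,0,0]'; python3 -m creep '[-0.5,-6,0.5,0.6,0,0]'
python3 - <<'E'
from h import *
for n in("top","scene"):
    d=snapshot(n); o=(220,160,100,80) if n=="top" else (260,160,80,80)
    a=d["color"][o[1]:o[1]+o[3],o[0]:o[0]+o[2],::-1];cv2.imwrite(f"pics/r_{n}.png",cv2.resize(a,None,fx=7,fy=7,interpolation=cv2.INTER_CUBIC))
E
python3 plan.py .541 .034 .12
```

```text
clock: 6.93
tool_pos: [0.5405, 0.0361, 0.1212]
eef_rot: [0.749, 0.663, 0.005, 0.004]
contact_force: [13.1, -0.2, -3.1]
opening: 0.566
clock: 7.02
tool_pos: [0.5402, 0.0361, 0.1213]
eef_rot: [0.749, 0.663, 0.006, 0.004]
contact_force: [14.1, -2.1, -3.3]
opening: 0.572
[-2.   1.   1.3] [ 0.8 -0.2  0. ] left 1
F brk [14.2 -0.9 -2.9] pos [0.5402 0.0361 0.1213] t 7.1167
```

View pics/r_scene.png

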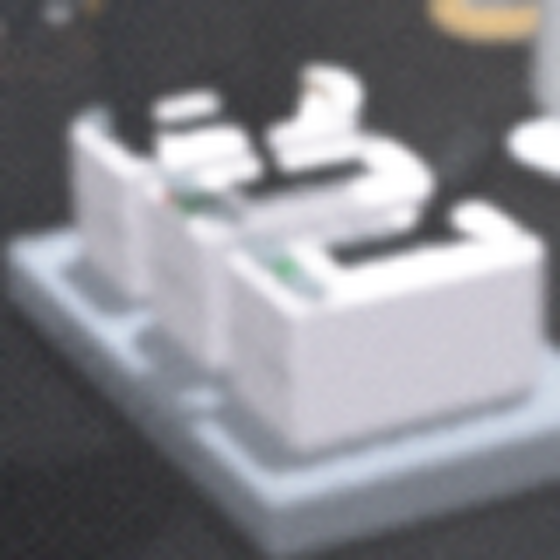

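View pics/r_top.png

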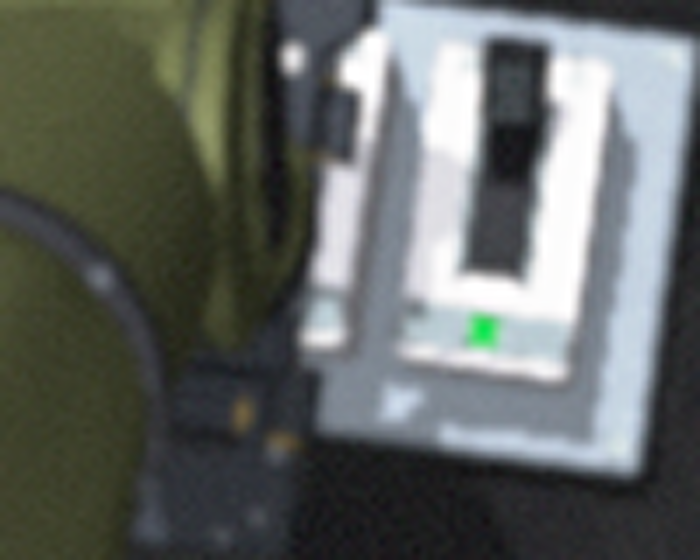

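The middle window (scene crop (185,200)) is mostly green, with a trace of red at its left edge. I'll push slightly more, to about 15 N or a bit over.

```bash
python3 -m creep '[-0.5,-6.5,0.5,0.6,0,0]'; python3 -m creep '[-0.5,-6.5,0.5,0.6,0,0]'; python3 -m creep '[-0.5,-7,0.5,0.6,0,0]'
```

```text
clock: 7.2
tool_pos: [0.5399, 0.0362, 0.1215]
eef_rot: [0.749, 0.663, 0.007, 0.004]
contact_force: [14.8, -1.5, -3.3]
opening: 0.568
clock: 7.28
tool_pos: [0.5397, 0.0362, 0.1217]
eef_rot: [0.749, 0.662, 0.008, 0.004]
contact_force: [14.7, -1.8, -3.9]
opening: 0.571
clock: 7.37
tool_pos: [0.5394, 0.0363, 0.122]
eef_rot: [0.749, 0.662, 0.01, 0.005]
contact_force: [15.3, -2.8, -4.4]
opening: 0.568
```

```bash
python3 -m creep '[-0.5,-7,0.5,0.8,0,0]'
python3 - <<'E'
from h import *
d=snapshot("scene"); o=(270,175,40,30)
a=d["color"][o[1]:o[1]+o[3],o[0]:o[0]+o[2],::-1];cv2.imwrite(f"pics/r2.png",cv2.resize(a,None,fx=14,fy=14,interpolation=cv2.INTER_CUBIC))
E
python3 plan.py .541 .034 .12
```

```text
clock: 7.45
tool_pos: [0.5392, 0.0363, 0.1223]
eef_rot: [0.75, 0.662, 0.011, 0.004]
contact_force: [16.5, -2.4, -3.2]
opening: 0.563
[-2.1  2.1  2.4] [ 1.2 -0.6 -0.2] left 1
F brk [14.6 -0.7 -2.7] pos [0.5391 0.0363 0.1224] t 7.5
```

View pics/r2.png

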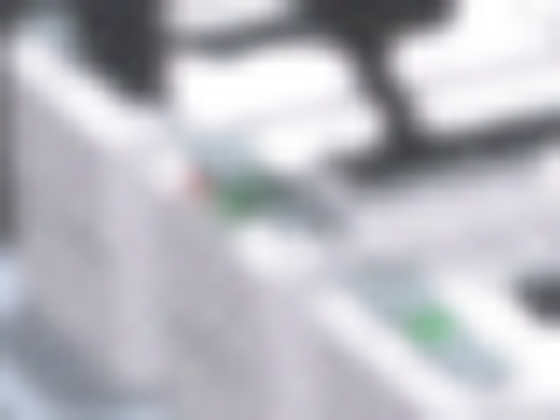

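```bash
python3 -m creep '[-0.5,-7,1,0.8,0,0]'; python3 -m creep '[-0.5,-7,1,0.6,0,0]';  python3 -m creep '[-0.5,-7.5,1,0.6,0,0]'
```

```text
clock: 7.58
tool_pos: [0.5391, 0.0364, 0.1224]
eef_rot: [0.75, 0.661, 0.011, 0.004]
contact_force: [15.3, -2.3, -3.0]
opening: 0.567
clock: 7.67
tool_pos: [0.5391, 0.0364, 0.1223]
eef_rot: [0.75, 0.661, 0.013, 0.004]
contact_force: [15.3, -2.5, -2.4]
opening: 0.568
clock: 7.75
tool_pos: [0.5389, 0.0364, 0.1222]
eef_rot: [0.751, 0.661, 0.015, 0.006]
contact_force: [16.4, -2.4, -3.2]
opening: 0.569
```

```bash
python3 -m creep '[0,3,0,0.8,-0.5,0,0,5,0,0,0,0,0,3,0,0,0,0,0,0,0,0,0,0]'
python3 - <<'E'
from h import *
d=snapshot("scene"); o=(265,160,60,50)
a=d["color"][o[1]:o[1]+o[3],o[0]:o[0]+o[2],::-1];cv2.imwrite(f"pics/r3.png",cv2.resize(a,None,fx=11,fy=11,interpolation=cv2.INTER_CUBIC))
E
python3 plan.py .566 .033 .12
```

```text
clock: 8.08
tool_pos: [0.5448, 0.0359, 0.1206]
eef_rot: [0.75, 0.661, 0.003, -0.001]
contact_force: [-0.3, 0.4, 0.4]
opening: 0.568
[-0.1 22.1  0.4] [ 0.  -0.4 -0.2] left 1
F brk [ 0.5 -0.5  0.3] pos [0.5441 0.0359 0.1204] t 8.1333
```

View pics/r3.png

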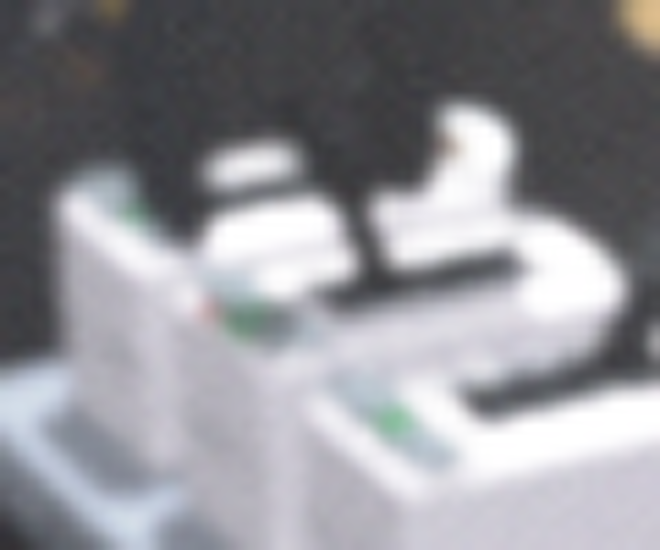

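Window centre (scene px 287,189) is now green. The red part has slid aside, out of the window, so it's reset. Now I'll throw it on, gently.

```bash
python3 -m creep '[0,8,0,0,0,0,0,8,0,0,0,0,0,6,0,0,0,0]';python3 -m creep '[0,6,0,0,0,0,0,6,0,0,0,0]'; python3 -m creep '[0,5,0,0,0,0,0,4,0,0,0,0]'; python3 plan.py .613 .027 .12
```

```text
clock: 8.38
tool_pos: [0.5619, 0.0333, 0.119]
eef_rot: [0.75, 0.662, -0.001, -0.005]
contact_force: [-0.1, -0.3, -0.2]
opening: 0.569
clock: 8.55
tool_pos: [0.5742, 0.0316, 0.1186]
eef_rot: [0.75, 0.661, -0.002, -0.006]
contact_force: [-2.6, 0.4, 2.6]
opening: 0.571
clock: 8.72
tool_pos: [0.5829, 0.0303, 0.1182]
eef_rot: [0.75, 0.661, -0.003, -0.007]
contact_force: [-2.3, 0.4, 2.2]
opening: 0.569
[ 0.5 30.2 -2.2] [-0.9 -0.3 -0.2] left 1
F brk [-2.3  0.1  2.2] pos [0.5829 0.0303 0.1182] t 8.7167
```

```bash
python3 -m creep '[0,5,-1.5,-0.8,-0.3,0,0,4,0,0,0,0]';python3 -m creep '[0,5,-0.5,0,0,0,0,4,0,0,0,0]'; python3 -m creep '[0,5,0,0,0,0,0,4,0,0,0,0]'; python3 plan.py .613 .027 .12
```

```text
clock: 8.88
tool_pos: [0.5922, 0.029, 0.1195]
eef_rot: [0.75, 0.661, -0.001, -0.0]
contact_force: [-1.9, 0.7, 0.7]
opening: 0.568
clock: 9.05
tool_pos: [0.6009, 0.0279, 0.12]
eef_rot: [0.75, 0.662, -0.002, -0.001]
contact_force: [-3.1, -0.1, 2.3]
opening: 0.568
clock: 9.22
tool_pos: [0.6097, 0.0268, 0.1199]
eef_rot: [0.75, 0.662, -0.003, -0.001]
contact_force: [-2.0, 0.2, -0.5]
opening: 0.567
[ 0.6  3.2 -0.1] [-0.3  0.1 -0.2] left 1
F brk [-2.  -0.  -0.5] pos [0.6097 0.0268 0.1199] t 9.2167
```

```bash
python3 -m creep '[0,4,0,-0.3,0,0,0,4,0,0,0,0]';python3 -m creep '[0,3,0,0,0,0,0,3,0,0,0,0]'; python3 -m creep '[0,2.5,0,0,0,0]'; python3 -m creep '[0,2,0,0,0,0]'; python3 -m creep '[0,2,0,0,0,0]'
```

```text
clock: 9.38
tool_pos: [0.6174, 0.0258, 0.119]
eef_rot: [0.75, 0.662, -0.002, -0.0]
contact_force: [-2.0, 0.4, -0.8]
opening: 0.565
clock: 9.55
tool_pos: [0.6238, 0.025, 0.1184]
eef_rot: [0.75, 0.662, -0.002, -0.0]
contact_force: [-3.2, 0.6, 0.6]
opening: 0.566
clock: 9.63
tool_pos: [0.6267, 0.0246, 0.1183]
eef_rot: [0.75, 0.662, -0.002, -0.0]
contact_force: [-2.4, -0.5, 0.2]
opening: 0.563
clock: 9.72
tool_pos: [0.6293, 0.0243, 0.1184]
eef_rot: [0.75, 0.662, -0.002, -0.0]
contact_force: [-2.3, -0.1, 0.2]
opening: 0.569
clock: 9.8
tool_pos: [0.6318, 0.024, 0.1184]
eef_rot: [0.75, 0.662, -0.001, 0.0]
contact_force: [-2.8, -0.2, 0.7]
opening: 0.571
```

```bash
python3 -m creep '[0,1,0,0,0,0]';python3 -m creep '[0,1,0,0,0,0]'; python3 -m creep '[0,1,0,0,0,0]'; python3 -m creep '[0,1,0,0,0,0]'
```

```text
clock: 9.88
tool_pos: [0.6334, 0.0238, 0.1186]
eef_rot: [0.75, 0.662, -0.001, 0.0]
contact_force: [-3.6, 0.2, 1.3]
opening: 0.566
clock: 9.97
tool_pos: [0.6335, 0.0238, 0.1185]
eef_rot: [0.75, 0.662, -0.002, -0.0]
contact_force: [-6.4, 0.9, 2.6]
opening: 0.567
clock: 10.05
tool_pos: [0.6335, 0.0238, 0.1183]
eef_rot: [0.75, 0.662, -0.003, -0.001]
contact_force: [-5.6, 1.4, 2.1]
opening: 0.568
clock: 10.13
tool_pos: [0.6335, 0.0238, 0.1182]
eef_rot: [0.75, 0.662, -0.004, -0.002]
contact_force: [-5.4, -0.3, 2.5]
opening: 0.564
```

The hard stop came where predicted for 0.75 rad. I'll back off and lift clear.

```bash
python3 -m creep '[0,-3,0,0.3,0,0,0,-4,0,0,0,0,0,-1,0,0,0,0,0,0,0,0,0,0]'; python3 plan.py .6246 .025 .2
```

```text
clock: 10.47
tool_pos: [0.6301, 0.0243, 0.1198]
eef_rot: [0.75, 0.662, -0.001, -0.0]
contact_force: [0.5, 0.0, 0.4]
opening: 0.569
[ -0.1  -2.8 -39.9] [-0.   0.  -0.1] left 2.0
[ -0.   -2.8 -39.9] [-0.   0.  -0.1] left 1.0
[-0.  -0.  -0.4] [-0.  0. -0.] left 1
F brk [0.5 0.1 0.4] pos [0.6301 0.0243 0.1198] t 10.4667
```

```bash
python3 -m creep '[0,-4,0,0,0,0,0,0,-10,0,0,0,0,0,-20,0,0,0,0,0,-30,0,0,0,0,0,-30,0,0,0]'; python3 -m creep '[-10,-40,-10,0,0,0,0,-40,0,0,0,0,0,-40,0,0,0,0,0,-30,0,0,0,0,0,0,0,0,0,0]';  python3 - <<'E'
from h import *
for n in("top","scene"):
    d=snapshot(n); o=(190,130,150,110) if n=="top" else (240,150,120,90)
    a=d["color"][o[1]:o[1]+o[3],o[0]:o[0]+o[2],::-1];cv2.imwrite(f"pics/e_{n}.png",cv2.resize(a,None,fx=5,fy=5,interpolation=cv2.INTER_CUBIC))
E
```

```text
clock: 10.88
tool_pos: [0.623, 0.0247, 0.2085]
eef_rot: [0.75, 0.661, -0.005, -0.003]
contact_force: [-0.1, -0.2, 0.9]
opening: 0.566
clock: 11.3
tool_pos: [0.4786, 0.0331, 0.2296]
eef_rot: [0.751, 0.661, 0.007, 0.006]
contact_force: [-1.4, 0.0, 0.5]
opening: 0.564
```

View pics/e_scene.png

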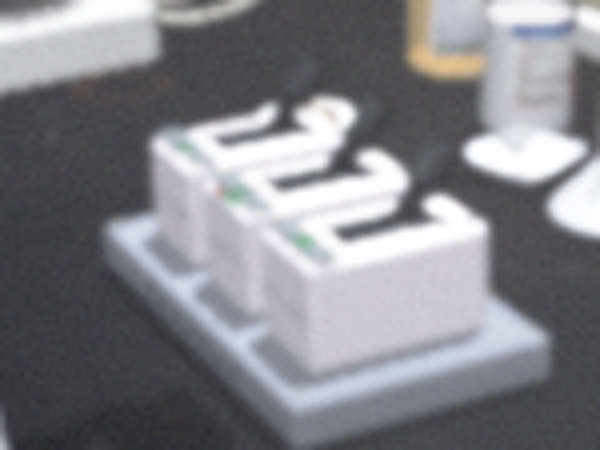

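View pics/e_top.png

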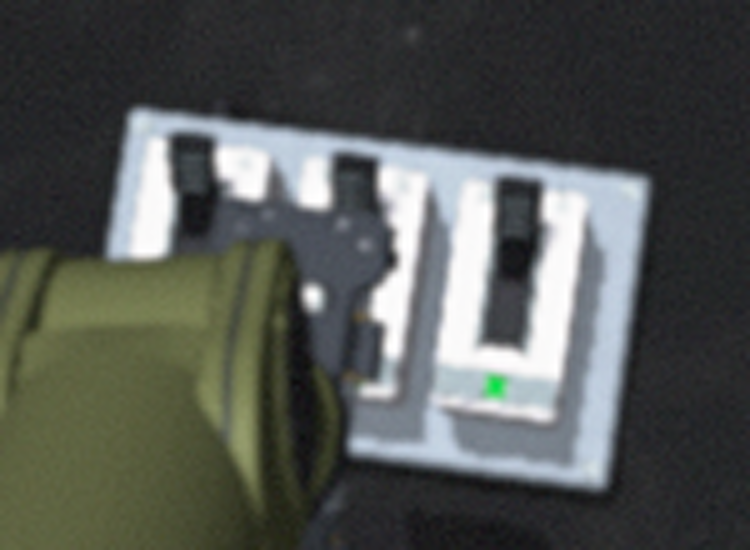

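All three levers now lean to on, in parallel. The top view of the middle window is blocked, so I'll move the arm aside and check it.

```bash
python3 -m creep '[35,0,-2,0,0,0,38,0,0,0,0,0,38,0,0,0,0,0,38,0,0,0,0,0,38,0,0,0,0,0]';python3 -m creep '[30,0,0,0,0,0,20,0,0,0,0,0,0,0,0,0,0,0,0,0,0,0,0,0]'
python3 - <<'E'
from h import *
for n in("top","scene"):
    d=snapshot(n); o=(190,130,150,110) if n=="top" else (260,165,60,45)
    a=d["color"][o[1]:o[1]+o[3],o[0]:o[0]+o[2],::-1];cv2.imwrite(f"pics/g_{n}.png",cv2.resize(a,None,fx=5 if n=="top" else 12,fy=5 if n=="top" else 12,interpolation=cv2.INTER_CUBIC))
    cv2.imwrite(f"pics/gf_{n}.png",d["color"][:,:,::-1])
E
```

```text
clock: 11.82
tool_pos: [0.5223, 0.2133, 0.236]
eef_rot: [0.759, 0.651, 0.014, 0.015]
contact_force: [0.6, 0.9, -0.5]
opening: 0.572
clock: 12.15
tool_pos: [0.537, 0.2807, 0.237]
eef_rot: [0.754, 0.656, 0.021, 0.015]
contact_force: [0.3, 0.2, 0.1]
opening: 0.57
```

View pics/g_top.png

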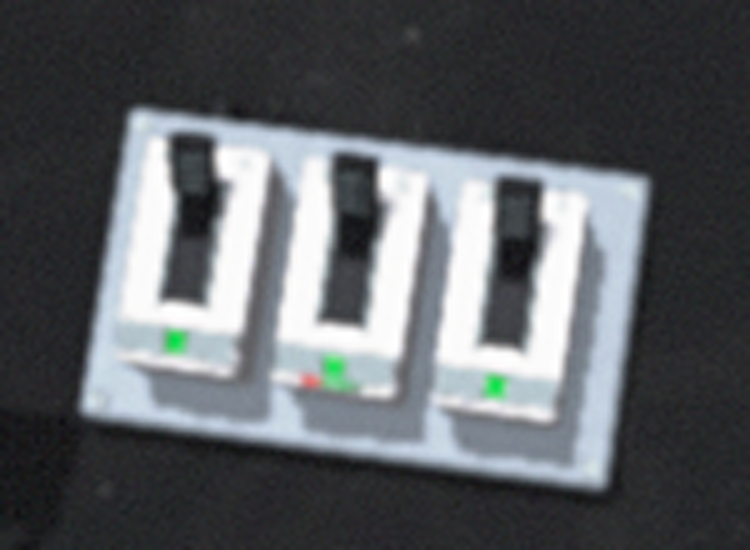

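View pics/g_scene.png

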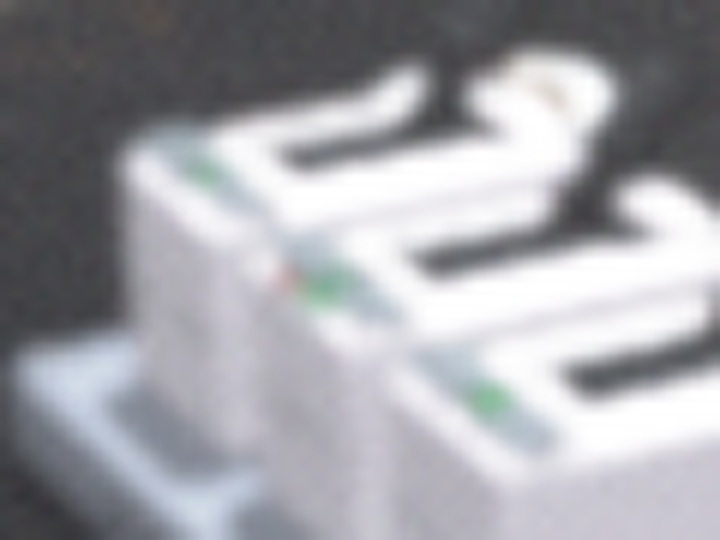

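View pics/gf_top.png

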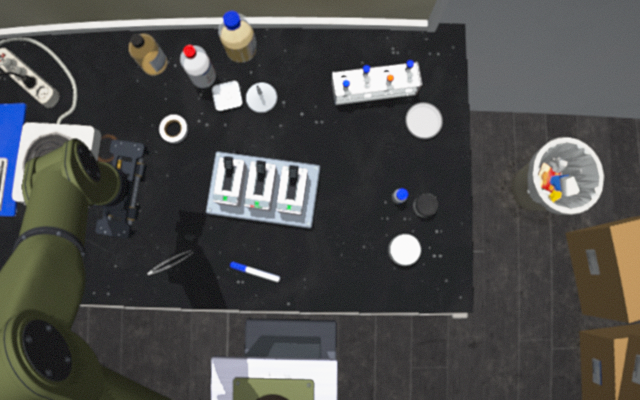

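The middle window is a full green square (335,367 in the crop), like its neighbours. The small red and green marks below it are a printed legend. All three levers lean on, the bystanders haven't moved, and the arm is clear. I'm handing in.

```bash
python3 -c "
from plant import *
s=get_state();print(s['clock'],abs(s['qd']).max(),s['contact_force'])
print(finish_job())"
```

```text
12.25 0.036373705000025416 [-1.13210364 -0.63739341 -1.01892059]
the job is handed in; nothing more can be done
None
```

The tripped breaker, the middle one of the three, is reset and on, and I handed the job in at about 12 s of the 45 s allowed. I straddled its lever with the open fingers and pushed it towards off until the reset spring read about 16.5 N. I then eased off, threw it on until it met its hard stop at about 6 N, and lifted clear.

**Last checks:**
- **Window:** it is a full green square like the neighbours' windows. A small red mark beside it stayed in view throughout. I first took it for the flag having slid aside, but the clear top view shows it outside the window, beside a green mark, so I read the two as a printed legend.
- **Levers:** all three lean to on, side by side and parallel. I judged this by eye from the pictures and did not measure the final angles. The hard stop came where I had worked out 0.75 rad would be.
- **Surroundings:** the jars and the bottle show no visible movement, and the wrist reads only noise (about 1 N), with nothing touching.

The highest force I read on the lever was about 17 N, counting all directions. Forces were read once per short move, so a brief peak between readings could have been missed.

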